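Load a chamber slide into the staining tray and hold the lid over it as a shade

ROBOT

A 7-joint arm with a two-finger parallel gripper is mounted at the origin on a cart in front of the work surface, level with it; the furniture and walls round the work are solid. World frame = base frame: x ahead of the robot, y to its left, z up, the work surface at z = 0. Lengths are in mm, angles in rad, forces in N, time in s.
With the tool pointing down it reaches from about 400 to 875 mm from the base axis. Payload 4.4 kg.
Tool frame: the origin (TCP) lies midway between the tips of the shut fingers; the grasp point (between the pads) lies 19 mm behind it; z points along the fingers, y is the line along which they close (so a half turn about z gives the same grasp; the last joint's range is limited). The gripper opens to 85 mm and grips with 20 to 120 N. Pads are 22 mm wide; open, the fingers measure 114 mm over their backs; the gripper's body (76 mm by 85 mm) begins 54 mm behind the grasp point. The pads swing forward as they close: fully open they stand 13 mm farther back than shut.
Start: joints at [-1.322, 0.628, 0.038, 1.517, -0.027, 0.996, -0.02], TCP at [201.233, 618.08, 231.313] pointing down, gripper open.
Joint ranges: [-3.06, 3.06], [-0.37, 2.12], [-1.25, 1.32], [0.18, 2.47], [-1.1, 4.24], [0.23, 1.98], [-2.94, 2.94]. Speed limits (rad/s): [2.57, 2.57, 3.14, 3.14, 3.14, 3.14, 3.14].

INTERFACE

Orientations are given as [roll, pitch, yaw] about the fixed x, y, z axes, in that order (R = Rz(yaw) Ry(pitch) Rx(roll)).
In Python, from cell import ctrl gives the robot as it stands. The module is installed in compiled form; this text tells all that it offers.
- The arm moves only by the tool step_arm, never from a script. Its argument "commands" is one flat list of numbers, 7 for each row, row after row: the shift along the tool's x, y, z in cm, then the turn, a rotation vector about the tool's x, y, z in rad, then the opening, from 0 (shut) to 1 (fully open). A call has 1 to 10 rows; each row is the pose to reach, as a shift and turn from the pose commanded when the call began, along the tool's axes at that moment; what a row does not reach only later rows make up. A row lasts 1/10 s, in which the tool goes at most 50 mm and 8.59 degrees, less where a joint would pass 70% of its speed; a pose out of reach is approached as far as the arm can. A call with a gripper value outside its range is refused whole. The fingers move at their own pace and stop on an object; the grip force is fixed at half the most. Time passes only in rows, so rows that repeat a pose let the fingers close. It gives the time, the measured TCP pose, the force, the opening and the grip force at its end, in the units of the state.
- ctrl.read_state(): the state, without advancing time (a new reading comes with each control period).
- ctrl.get_image(name): name is "scene" or "top" or "wrist"; returns a dict with "image" (400x640x3 uint8, red, green, blue), "range_z" (400x640 float32, mm along the optical axis (not along the pixel's ray), 0 where there is no reading), "vfov" (degrees; the focal length in pixels is half the picture's height over the tangent of half this angle, whatever the lens; pixels are square), "cx", "cy" (the principal point, pixels), "world_to_cam" (4x4, takes a point from world to camera coordinates). Camera axes: x right, y down, z forward; pixel columns grow to the right and rows downward; lengths in mm; the calibration is good to about 2 mm. A picture is of the moment at which its call begins.
- ctrl.finish_job(): hands the job in; it is judged then, once.
The state is a dict: "clock": time; "qpos": joint angles; "qd": joint speeds; "tau": joint torques, N m; "eef_pos": TCP position; "tool_rot": TCP orientation; "force": force on the tool from outside, world axes, zero at the start; "torque": the same for the moment, N m; "width": finger opening in mm; "gripper_force": force on a finger pad.
Only numpy, scipy, OpenCV 4.12 (cv2) and the standard library are available. Lean on these libraries where they do the work, as an engineer would, in place of code of your own. Each camera call takes 0.05 s, during which the arm holds its last target. There are 200 camera calls.

TASK

Take the chamber slide that lies on the bench and lay it across the two raised rails of the white staining tray, seated in the empty middle place between the two slides already there; keep it level all the way and set it down gently, without dropping it. Then bring the black tray lid, which stands open behind, forward over the slides and hold it open at 60 degrees, so that it shades the light-sensitive slides while a colleague can still pipette underneath. The lid falls shut by itself from there, so never let it drop, and finish while still holding it at that angle with the gripper; leave the other slides, the timer and the petri dish where they are.

Things in the scene. Friction and masses are not known exactly. Their poses are not given: they have to be found in the camera images.
- tray: White slide staining tray fixed to the bench, 144 (x) x 200 (y) x 38 mm high, walls 4 mm, inner floor at 7 mm. Origin: centre of its underside, on the bench; x points to the rear (hinge side), y to the left seen from the front, z up. Two grey rails run along y at x = -27 and +27 mm, 8 mm wide, tops 22 mm above the bench.
- middle_place (a point): Centre of the empty middle place, at the height of the rail tops (22 mm). Axes as the tray. Low V-shaped ribs, 3 mm high, on the rails divide them into five places 35 mm apart along y; each is 29 mm wide between the feet of its ribs and takes one slide, its long side along the tray's x. The two end places (y = +70 and -70 mm) are occupied.
- slide_mid (a point): Centre of the chamber slide to be loaded, half-way up, 7 mm above its underside; it starts on the bench. Slide: 76 (its x) x 26 (its y) x 14 mm, 25 g, z up. A 2 mm glass plate with a clear closed eight-well chamber, 54 x 26 x 12 mm, from x = -17 to +37 mm, flush with the long edges; blue writing end at -x. Grip it across the 26 mm. Either end may point to the rear when laid in the tray.
- lid (a joint): Angle of the black lid in rad: 0 closed, grows as it opens to the rear, stop at 1.70; 60 degrees is 1.047. It starts between 1.54 and 1.66, where the light hinge friction (0.03 N m) keeps it standing. Brought forward of about 1.3 it falls shut by itself. The lid weighs 0.22 kg, 150 mm from hinge to front edge, 208 mm wide, rim 10 mm thick.
- lid_grip (a point): Centre of the black grip tab in the middle of the lid's free edge: 44 mm wide (y), 10 mm thick (z), sticking out 27 mm beyond the lid's edge. It moves with the lid. x points along the lid from the tab towards the hinge, y along the hinge, z out of the lid's outer face (up when closed). The point lies 164 mm from the hinge line along x, 14 mm beyond the lid's edge, 6 mm to the outer side of the hinge plane.
- lid_hinge (a point): Middle of the lid's hinge line, at the tray's rear upper edge, 38 mm above the bench. Axes as the tray: the lid turns about y. Behind the work a wall shelf hangs 0.55 m above the bench; its front edge is 0.71 m ahead of the robot's base.
- slide_left_mid (a point): Centre of a like chamber slide already on the rails, in the left end place (+y), loose. Leave it.
- slide_right_mid (a point): Centre of a like chamber slide already on the rails, in the right end place (-y), loose. Leave it.
- timer_mid (a point): Centre of a small white bench timer, 66 x 72 x 16 mm, lying loose on the bench. Leave it.
- petri_mid (a point): Centre of a closed petri dish, 90 mm across, 15 mm high, lying loose on the bench. Leave it.

How it is judged (in metres and radians):
On the way:
1. the slide lies seated across both rails in the middle place, let go, with the lid still standing open behind (x of slide_mid in the frame of tray between -0.007 and 0.007 m and y of slide_mid in the frame of tray between -0.005 and 0.005 m and z of slide_mid in the frame of tray between 0.0265 and 0.0315 m and angle between the x axis of slide_mid and the x axis of tray, either way round below 0.12 rad and angle between slide_mid's own z axis and vertical below 0.06 rad and contact force between the fingers and slide below 0.05 N and value of joint lid above 1.3 rad), for 0.3 s.
At the end, for the whole second after the job is handed in: Slide level on both rails in the middle place (centre within 7 mm along it, 5 mm across, square within 7 degrees), let go; lid still at 60 degrees, give or take 6, carried by the fingers alone; the other slides moved less than 10 mm, timer and petri dish less than 20 mm (x of slide_mid in the frame of tray between -0.007 and 0.007 m and y of slide_mid in the frame of tray between -0.005 and 0.005 m and z of slide_mid in the frame of tray between 0.0265 and 0.0315 m and angle between the x axis of slide_mid and the x axis of tray, either way round below 0.12 rad and angle between slide_mid's own z axis and vertical below 0.06 rad and value of joint lid between 0.942 and 1.152 rad and velocity of joint lid between -0.1 and 0.1 rad/s and contact force between the fingers and lid above 0.2 N and contact force between the fingers and slide below 0.05 N and contact force between lid and slide below 0.1 N and contact force between lid and slide_left below 0.1 N and contact force between lid and slide_right below 0.1 N and contact force between lid and timer below 0.1 N and contact force between lid and petri below 0.1 N and distance of each of slide_left_mid, slide_right_mid from where it was at the start of the episode below 0.01 m and distance of each of timer_mid, petri_mid from where it was at the start of the episode below 0.02 m); the arm keeps its last pose, push and grip.
It fails at once if the lid drops below 25 degrees (value of joint lid below 0.44 rad).
It fails at once if the chamber slide is tipped more than 20 degrees (angle between slide_mid's own z axis and vertical above 0.35 rad).
It fails at once if the chamber slide is dropped: it moves faster than 0.5 m/s while not gripped (a fall of more than about 13 mm) (linear speed of slide above 0.5 m/s and contact force between the fingers and slide below 0.01 N).
It fails at once if one of the other slides is moved by more than 10 mm (distance of any of slide_left_mid, slide_right_mid from where it was at the start of the episode above 0.01 m).
It fails at once if the timer or the petri dish is moved by more than 20 mm (distance of any of timer_mid, petri_mid from where it was at the start of the episode above 0.02 m).
It also fails if it takes over 54 s, if anything falls off the work surface, if the arm or the gripper's body presses on something with over 40 N, if the wrist force passes 120 N, or if a joint passes its speed limit or range.

## Working session

There is one attempt and no reset: what is moved stays moved. The work goes in short steps, Python scripts to look and compute and a tool call to move; the robot and the scene stay as the last step left them, time stands still between calls to the robot, and variables do not carry over. Pictures are saved under pics/ and viewed, at most 10 in all, crops included, and the job is handed in when it is done.

Besides the shell and the picture viewer there is one more tool, called after ">>>" in YAML: its name, and indented under it one key for each argument. step_arm: Moves the arm, as the interface text tells. Its arguments: {"type":"object","properties":{"commands":{"type":"array"}},"required":["commands"]}

```bash
mkdir -p pics
cat > h.py <<'E'
import numpy as np, cv2
from cell import ctrl
def cam(n):
    d=ctrl.get_image(n); d['f']=d['image'].shape[0]/2/np.tan(np.radians(d['vfov'])/2); return d
def pts(d):
    z=d['range_z']; v,u=np.indices(z.shape)
    P=np.stack([(u-d['cx'])/d['f']*z,(v-d['cy'])/d['f']*z,z],-1)
    T=np.linalg.inv(d['world_to_cam']); return P@T[:3,:3].T+T[:3,3]
def onplane(d,uv,h):
    uv=np.atleast_2d(np.asarray(uv,float)); T=np.linalg.inv(d['world_to_cam'])
    r=np.c_[(uv[:,0]-d['cx'])/d['f'],(uv[:,1]-d['cy'])/d['f'],np.ones(len(uv))]@T[:3,:3].T
    return T[:3,3]+r*((h-T[2,3])/r[:,2])[:,None]
def proj(d,p):
    p=np.atleast_2d(p); c=p@d['world_to_cam'][:3,:3].T+d['world_to_cam'][:3,3]
    return c[:,:2]/c[:,2:]*d['f']+[d['cx'],d['cy']]
def save(d,n): cv2.imwrite('pics/'+n+'.png',d['image'][...,::-1])
E
python3 - <<'E'
from h import *
s=ctrl.read_state(); print({k:np.round(v,3) for k,v in s.items()})
for n in ['top','scene']:
    d=cam(n); save(d,n+'0'); np.savez(n+'0.npz',**d)
    print(n,d['vfov'],d['cx'],d['cy'],np.linalg.inv(d['world_to_cam']).round(2).tolist())
E
```

```text
{'clock': np.float64(0.0), 'qpos': array([-1.322,  0.629,  0.038,  1.518, -0.027,  0.996, -0.02 ]), 'qd': array([-0.002,  0.   ,  0.001, -0.001, -0.002, -0.001, -0.   ]), 'tau': array([-0.0000e+00, -5.6340e+01,  1.2260e+00, -1.9344e+01,  1.1000e-02,
        1.1000e-02,  0.0000e+00]), 'eef_pos': array([201.046, 617.46 , 230.402]), 'tool_rot': array([-3.14 ,  0.   ,  2.827]), 'force': array([0.338, 0.254, 0.323]), 'torque': array([-0.001,  0.003, -0.008]), 'gripper_force': np.float64(0.0), 'width': np.float64(85.199)}
top 46.85770720132527 316.9201643338074 197.0872512743463 [[0.01, -0.98, 0.19, 280.2], [-1.0, -0.01, -0.01, -24.42], [0.01, -0.19, -0.98, 1240.93], [0.0, 0.0, 0.0, 1.0]]
scene 53.26246228990817 318.151338690596 205.20278494952288 [[0.69, -0.49, 0.53, -86.23], [-0.72, -0.48, 0.49, -612.32], [0.02, -0.73, -0.69, 844.25], [0.0, 0.0, 0.0, 1.0]]
```

View pics/top0.png

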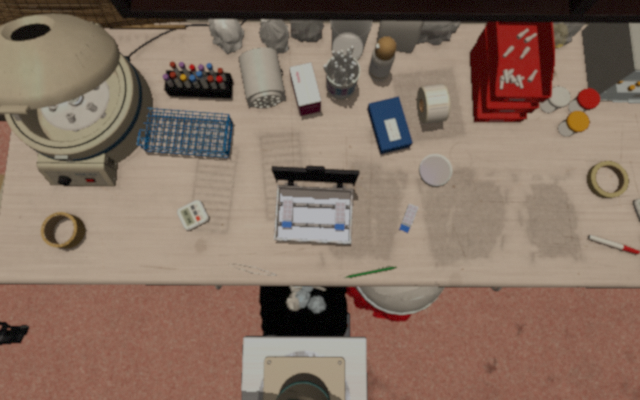

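View pics/scene0.png

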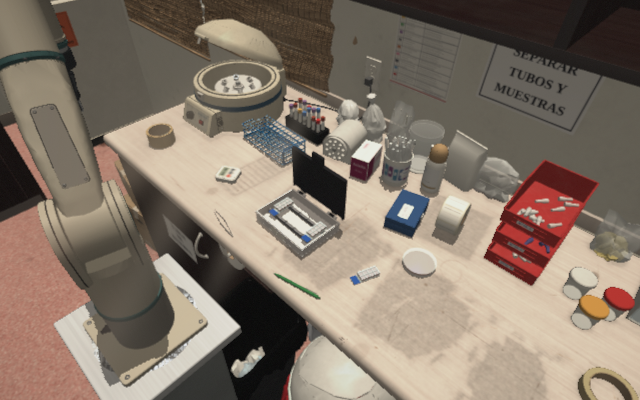

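The top view shows the tray near (315,218), the standing lid with its tab at (315,172), and the chamber slide at (408,219) with its blue end at (405,229). The timer is at (193,215) and the petri dish at (436,170). The scene view agrees with this. Next I'll measure coarsely.

Run:
```python
from h import *
d=dict(np.load('top0.npz')); im=d['image'].astype(int); P=pts(d)
hsv=cv2.cvtColor(d['image'],cv2.COLOR_RGB2HSV)
blue=((hsv[...,0]>100)&(hsv[...,0]<125)&(hsv[...,1]>110)&(hsv[...,2]>80)).astype(np.uint8)
n,l,st,c=cv2.connectedComponentsWithStats(blue)
for i in range(1,n):
    if st[i,4]>8 and 260<c[i,0]<440 and 190<c[i,1]<250: print('blue',st[i],c[i],onplane(d,c[i],2)[0].round(),onplane(d,c[i],24)[0].round())
# slide: height 6..25 around
m=np.zeros(l.shape,np.uint8); Z=P[...,2]
sub=(slice(200,240),slice(392,425)); 
m[sub]=(Z[sub]>6); ys,xs=np.nonzero(m); print('slide',len(xs),P[ys,xs].mean(0).round(1),np.median(Z[220:240,380:395]))
print(cv2.minAreaRect(P[ys,xs][:,:2].astype(np.float32)))
m[:]=0; sub=(slice(180,255),slice(265,365)); m[sub]=(Z[sub]>30)&(Z[sub]<46)
ys,xs=np.nonzero(m); print('tray rim',cv2.minAreaRect(P[ys,xs][:,:2].astype(np.float32)))
m[:]=0; sub=(slice(155,200),slice(260,370)); m[sub]=(Z[sub]>60)
ys,xs=np.nonzero(m);Q=P[ys,xs]; print('lid',Q.min(0),Q.max(0)); t=Q[Q[:,2]>Q[:,2].max()-15]; print(t.mean(0),len(t))
cv2.imwrite('pics/c0.png',cv2.resize(d['image'][150:260,250:450,::-1],(800,440),interpolation=cv2.INTER_CUBIC))
```

```text
blue [282 222  10   5  42] [286.5 224. ] [445.  50.   2.] [442.  49.  24.]
blue [335 224   9   6  38] [339.18421053 226.52631579] [439. -92.   2.] [436. -91.  24.]
blue [401 225   8   7  34] [404.11764706 227.85294118] [ 437. -268.    2.] [ 434. -263.   24.]
slide 214 [ 469.3 -279.4   19.2] 0.1637227024572212
((370.47283935546875, -190.5516815185547), (84.77871704101562, 368.522216796875), 41.475162506103516)
tray rim ((473.112548828125, -21.396926879882812), (203.03948974609375, 158.91493225097656), 87.3757553100586)
lid [ 280.19747104 -128.22590013   60.04566546] [ 557.95319748   79.13851389 1240.92665434]
[ 280.19747104  -24.42111346 1240.92665434] 17
```

View pics/c0.png

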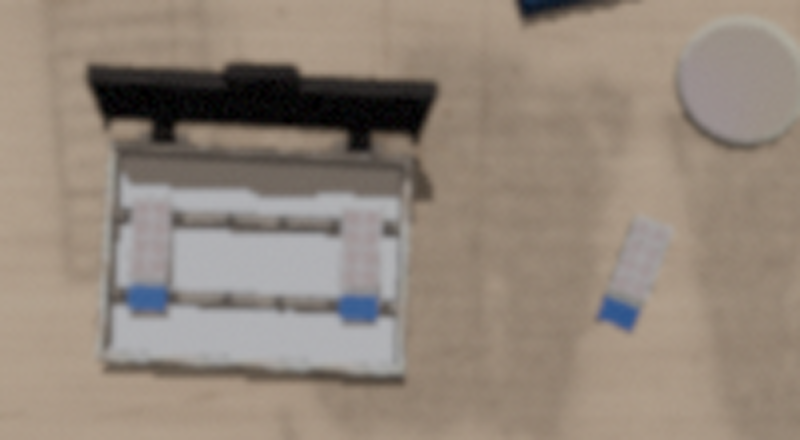

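The crop shows the tray level with a slight yaw (about -0.05 rad). The slide's blue end is at crop (617,325) and its clear end at crop (655,219), so its yaw is about -0.35. I'll compute the moves with a helper.

```bash
cat >> h.py <<'E'
from scipy.spatial.transform import Rotation as Ro
def go(p,rpy):
    s=ctrl.read_state(); R=Ro.from_euler('xyz',s['tool_rot']); T=Ro.from_euler('xyz',rpy)
    print('at',s['eef_pos'].round(1),s['tool_rot'].round(3),'t',round(float(s['clock']),2),'F',s['force'].round(1),'w',round(float(s['width']),1),
     '\n -> cm',(R.inv().apply(np.array(p)-s['eef_pos'])/10).round(2),'rot',(R.inv()*T).as_rotvec().round(3))
E
python3 - <<'E'
from h import *
d=dict(np.load('top0.npz'))
a=onplane(d,[404.2,231],2)[0]; b=onplane(d,[413.7,204.9],14)[0]; print(a,b,(a+b)/2,np.arctan2(*(b-a)[[1,0]]))
go([480,50,300],[np.pi,0,2.827])
go([430,-275,230],[np.pi,0,2.80])
E
```

```text
[ 428.13137269 -267.77299632    2.        ] [ 497.73834072 -293.22660147   14.        ] [ 462.9348567  -280.49979889    8.        ] -0.3505713481493072
at [201.1 617.5 230.5] [-3.14   0.     2.827] t 0.1 F [-0.1  0.1  0.2] w 85.7 
 -> cm [-44.09 -45.34  -6.87] rot [-0.002  0.    -0.   ]
at [201.1 617.5 230.5] [-3.14   0.     2.827] t 0.1 F [-0.1  0.1  0.2] w 85.7 
 -> cm [-49.4  -77.78   0.18] rot [-0.002  0.     0.027]
```

>>> step_arm:
  commands: [-44,-45,-7,0,0,0,1,-44,-45,-7,0,0,0,1,-44,-45,-7,0,0,0,1,-44,-45,-7,0,0,0,1,-44,-45,-7,0,0,0,1,-44,-45,-7,0,0,0,1,-44,-45,-7,0,0,0,1,-44,-45,-7,0,0,0,1,-44,-45,-7,0,0,0,1,-44,-45,-7,0,0,0,1]

```text
clock: 1.1
eef_pos: [421.9, 170.7, 286.7]
tool_rot: [3.142, -0.0, 2.827]
force: [1.0, 0.9, -0.1]
width: 85.3
gripper_force: 0.0
```

Run:
```python
from h import *
go([480,50,300],[np.pi,0,2.827])
go([430,-275,230],[np.pi,0,2.80]); print(ctrl.read_state()['qpos'].round(2))
```

```text
at [421.9 170.7 286.7] [ 3.142 -0.     2.827] t 1.1 F [ 1.   0.9 -0.1] w 85.3 
 -> cm [-9.26 -9.68 -1.33] rot [ 0. -0. -0.]
at [421.9 170.7 286.7] [ 3.142 -0.     2.827] t 1.1 F [ 1.   0.9 -0.1] w 85.3 
 -> cm [-14.56 -42.13   5.67] rot [ 0.    -0.     0.027]
[-0.55  0.28  0.13  1.96 -0.05  0.9   0.86]
```

>>> step_arm:
  commands: [-9,-20,-2,0,0,0,1,-9,-20,-2,0,0,0,1,-9,-20,-2,0,0,0,1,-14.5,-42,5,0,0,0.027,1,-14.5,-42,5,0,0,0.027,1,-14.5,-42,5,0,0,0.027,1,-14.5,-42,5,0,0,0.027,1,-14.5,-42,5,0,0,0.027,1,-14.5,-42,5,0,0,0.027,1,-14.5,-42,5,0,0,0.027,1]

```text
clock: 2.1
eef_pos: [426.8, -278.9, 235.4]
tool_rot: [-3.137, -0.001, 2.789]
force: [0.2, 0.3, -0.6]
width: 84.9
gripper_force: 0.0
```

Run:
```python
from h import *
d=cam('wrist'); save(d,'w0'); np.savez('w0.npz',**d)
print(np.linalg.inv(d['world_to_cam']).round(2).tolist(), proj(d,[463,-280,8]),proj(d,[476,-22,22]))
go([430,-275,230],[np.pi,0,2.80]); print(ctrl.read_state()['qpos'].round(2))
```

```text
[[0.35, 0.9, 0.27, 358.45], [0.94, -0.33, -0.1, -254.73], [-0.01, 0.28, -0.96, 376.48], [0.0, 0.0, 0.0, 1.0]] [[336.03669691 192.75380931]] [[576.39357493 125.06972055]]
at [ 427.5 -275.6  235.6] [-3.140e+00 -2.000e-03  2.792e+00] t 2.15 F [0.6 0.3 0.5] w 85.2 
 -> cm [-0.21  0.14  0.56] rot [-0.002 -0.002 -0.008]
[ 0.31  0.43  0.29  1.91 -0.16  0.82  1.91]
```

View pics/w0.png

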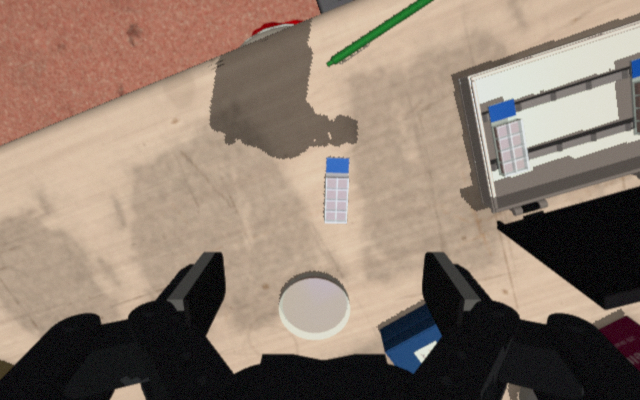

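The wrist view shows the slide, blue end up, centred near (337,190). The tray's right part is at upper right and the petri dish at (315,305).

```bash
cat >> h.py <<'E'
def slide_meas(d,box,ztop,zb):
    # corners of slide: far (clear) end edge on ztop plane, blue centre on glass plane
    u0,v0,u1,v1=box; hsv=cv2.cvtColor(d['image'],cv2.COLOR_RGB2HSV)[v0:v1,u0:u1]
    bl=((hsv[...,0]>100)&(hsv[...,0]<125)&(hsv[...,1]>110)&(hsv[...,2]>60)).astype(np.uint8)
    Z=pts(d)[v0:v1,u0:u1,2]; ch=((abs(Z-ztop)<4.5)&(bl==0)).astype(np.uint8)
    out=[]
    for m,z in((bl,zb),(ch,ztop)):
        n,l,st,c=cv2.connectedComponentsWithStats(m); i=1+np.argmax(st[1:,4])
        ct=cv2.findContours((l==i).astype(np.uint8),0,1)[0][0][:,0,:]+[u0,v0]
        r=cv2.minAreaRect(onplane(d,ct,z)[:,:2].astype(np.float32)); out.append(r)
        print(st[i,4],np.round(r[0],1),np.round(r[1],1),round(r[2],1))
    b,c=np.array(out[0][0]),np.array(out[1][0]); a=np.arctan2(*(c-b)[::-1])
    print('from chamber',(c-10*np.array([np.cos(a),np.sin(a)])).round(1),'from blue end',(b+27.5*np.array([np.cos(a),np.sin(a)])).round(1),'yaw',a.round(3))
E
python3 - <<'E'
from h import *
d=dict(np.load('w0.npz'))
slide_meas(d,(315,145,360,235),14,2)
P=pts(d); print(P[170:230:8,337,2].round(1),P[165,328:350:2,2].round(1))
print('right slide');slide_meas(d,(475,85,540,190),36,24)
E
```

```text
304 [ 434.5 -268.4] [24.1 16.5] 65.2
1047 [ 469.4 -282. ] [25.8 53.2] 69.8
from chamber [ 460.1 -278.4] from blue end [ 460.1 -278.4] yaw -0.373
[ 0.9 12.  12.6 12.2 12.5 12.3 12.8 -2.5] [ 1.1  1.1  0.4  1.9  0.6  0.4  0.2 -0.6  1.1 -0.2 -0.2]
right slide
416 [434.5 -91.8] [25.7 16.2] 87.1
1408 [472.1 -94.4] [27.1 54.4] 87.6
from chamber [462.1 -93.7] from blue end [461.9 -93.7] yaw -0.07
```

Run:
```python
from h import *
go([464.8,-280,60],[np.pi,0,2.782])
```

```text
at [ 427.5 -275.6  235.6] [-3.140e+00 -2.000e-03  2.792e+00] t 2.15 F [0.6 0.3 0.5] w 85.2 
 -> cm [-3.68  0.89 17.55] rot [-0.002 -0.002  0.01 ]
```

>>> step_arm:
  commands: [-3.6,0.9,5,0,0,0.01,0.55,-3.6,0.9,9,0,0,0.01,0.55,-3.6,0.9,13,0,0,0.01,0.55,-3.6,0.9,16,0,0,0.01,0.55,-3.6,0.9,17,0,0,0.01,0.55,-3.6,0.9,17,0,0,0.01,0.55,-3.6,0.9,17,0,0,0.01,0.55]

```text
clock: 2.85
eef_pos: [467.3, -275.2, 67.8]
tool_rot: [-3.141, 0.002, 2.79]
force: [-0.4, 0.2, -0.1]
width: 47.3
gripper_force: 0.0
```

Run:
```python
from h import *
d=cam('wrist'); save(d,'w1'); np.savez('w1.npz',**d)
go([464.8,-280,3],[np.pi,0,2.782])
print(proj(d,[460,-278,7]))
```

```text
at [ 467.5 -275.5   68.3] [-3.141e+00  3.000e-03  2.790e+00] t 2.9 F [ 0.3 -0.2 -0. ] w 47.1 
 -> cm [ 0.12 -0.51  6.53] rot [-0.     0.003  0.008]
[[317.99324628 204.80112613]]
```

View pics/w1.png

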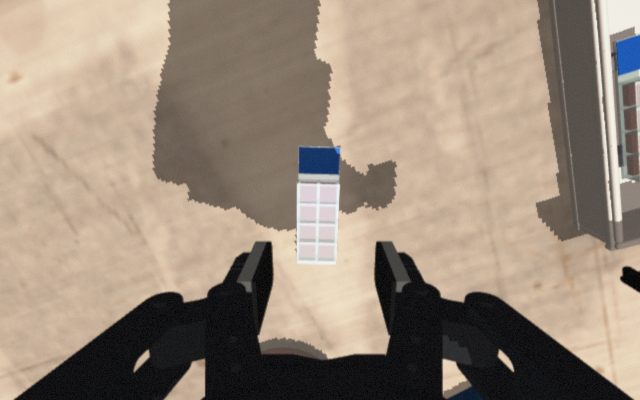

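The slide, at (298–340, 147–263), lies between the open fingers at (262,250) and (385,250). I'll remeasure before going down.

Run:
```python
from h import *
d=dict(np.load('w1.npz'))
slide_meas(d,(285,135,352,275),14,2)
go([464.8,-280,3],[np.pi,0,2.782])
```

```text
1021 [ 434.4 -268. ] [24.7 16. ] 68.3
3346 [ 469.6 -281.8] [25.4 54.1] 68.5
from chamber [ 460.3 -278.1] from blue end [ 460. -278.] yaw -0.374
at [ 467.5 -275.5   68.3] [-3.141e+00  3.000e-03  2.790e+00] t 2.9 F [ 0.3 -0.2 -0. ] w 47.1 
 -> cm [ 0.12 -0.51  6.53] rot [-0.     0.003  0.008]
```

>>> step_arm:
  commands: [0.1,-0.5,1,0,0,0.022,0.55,0.1,-0.5,2.5,0,0,0.022,0.55,0.1,-0.5,4,0,0,0.022,0.55,0.1,-0.5,5,0,0,0.022,0.55,0.1,-0.5,5.8,0,0,0.022,0.55,0.1,-0.5,6.3,0,0,0.022,0.55,0.1,-0.5,6.5,0,0,0.022,0.55,0.1,-0.5,6.5,0,0,0.022,0.55,0.1,-0.5,6.5,0,0,0.022,0.55]

```text
clock: 3.8
eef_pos: [463.9, -279.7, 1.9]
tool_rot: [-3.142, 0.001, 2.768]
force: [-0.2, -0.5, 0.1]
width: 46.8
gripper_force: 0.0
```

Run:
```python
from h import *
go([465,-280,3],[np.pi,0,2.767])
```

```text
at [ 463.9 -279.7    1.9] [-3.142e+00  1.000e-03  2.768e+00] t 3.8 F [-0.2 -0.5  0.1] w 46.8 
 -> cm [-0.11  0.01 -0.11] rot [-0.     0.001  0.001]
```

>>> step_arm:
  commands: [-0.1,0,0,0,0,0,0.4,-0.1,0,0,0,0,0,0.2,-0.1,0,0,0,0,0,0,-0.1,0,0,0,0,0,0,-0.1,0,0,0,0,0,0,-0.1,0,0,0,0,0,0]

```text
clock: 4.4
eef_pos: [465.1, -280.2, 2.2]
tool_rot: [-3.141, 0.001, 2.768]
force: [0.1, 1.0, 5.9]
width: 24.3
gripper_force: 59.7
```

>>> step_arm:
  commands: [-0.1,0,-0.5,0,0,0,0,-0.1,0,-1,0,0,0,0,-0.1,0,-2,0,0,0,0,-0.1,0,-2,0,0,0,0]

```text
clock: 4.8
eef_pos: [466.3, -280.8, 22.9]
tool_rot: [-3.141, 0.002, 2.768]
force: [0.1, 0.4, -0.1]
width: 24.1
gripper_force: 59.0
```

Run:
```python
from h import *
d=cam('wrist'); save(d,'w2'); np.savez('w2.npz',**d)
s=ctrl.read_state(); print(s['eef_pos'],s['tool_rot'],s['width'],s['gripper_force'],s['force'],s['torque'])
```

```text
[ 466.07539981 -280.5784733    22.43468078] [-3.14128627e+00  1.62907390e-03  2.76788396e+00] 24.33855528818069 59.03131822356954 [ 0.63465811 -0.21980449 -0.19928417] [ 0.00059077  0.0043538  -0.0221713 ]
```

View pics/w2.png

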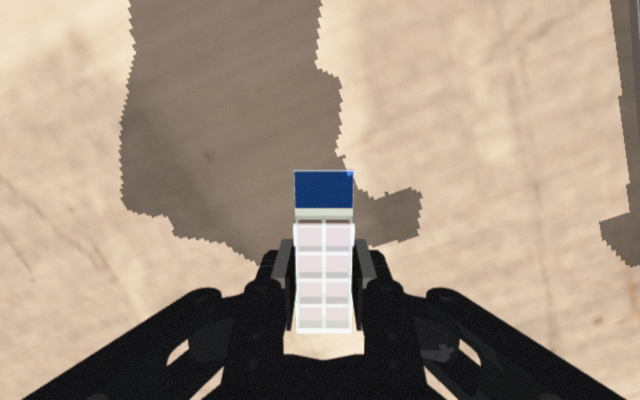

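The slide is gripped squarely: chamber at (295–355, 222–333), blue end at (323,190), level.

Run:
```python
from h import *
d=dict(np.load('w2.npz'))
slide_meas(d,(285,160,365,340),34.3,22.3)
go([445,-24,140],[np.pi,0,3.09])
```

```text
2051 [ 435.2 -270.3] [25.  15.9] 68.5
6657 [ 469.9 -283.5] [33.4 54.3] 68.6
from chamber [ 460.5 -280. ] from blue end [ 460.9 -280.1] yaw -0.362
at [ 466.1 -280.6   22.4] [-3.141e+00  2.000e-03  2.768e+00] t 4.85 F [ 0.6 -0.2 -0.2] w 24.3 
 -> cm [ 11.31  23.11 -11.78] rot [-0.001  0.002 -0.322]
```

>>> step_arm:
  commands: [0,0,-4,0,0,0,0,0,0,-8,0,0,0,0,2,3,-11,0,0,-0.04,0,4,7,-11.7,0,0,-0.1,0,6,11,-11.7,0,0,-0.16,0,8,15,-11.7,0,0,-0.22,0,10,19,-11.7,0,0,-0.28,0,11,22,-11.7,0,0,-0.32,0,11.3,23,-11.7,0,0,-0.32,0,11.3,23,-11.7,0,0,-0.32,0]

```text
clock: 5.85
eef_pos: [444.5, -23.4, 138.6]
tool_rot: [3.141, 0.0, 3.091]
force: [-0.4, -0.8, -0.0]
width: 24.5
gripper_force: 59.2
```

Run:
```python
from h import *
d=cam('wrist'); save(d,'w3'); np.savez('w3.npz',**d)
go([445,-24,140],[np.pi,0,3.09])
```

```text
at [444.5 -25.2 138.6] [-3.141  0.     3.088] t 5.9 F [-0.4 -0.3  0.2] w 24.6 
 -> cm [-0.05  0.13 -0.14] rot [-0.001  0.    -0.002]
```

View pics/w3.png

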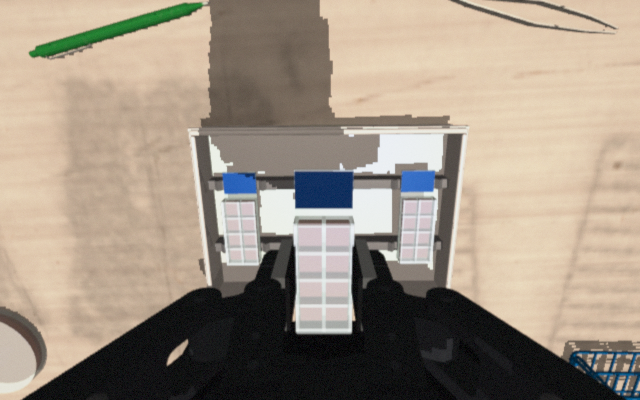

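The front of the tray shows, with corners near (190,128) and (467,127). The end slides are centred near (241,220) and (417,218), and the held slide is at (324,250).

```bash
cat >> h.py <<'E'
def tray_meas(d,rows,cols,urange,v0):
    Z=pts(d)[...,2]; m=(Z>31)&(Z<44)
    L=[];Rr=[];F=[]
    for v in range(*rows,4):
        u=np.nonzero(m[v,urange[0]:urange[1]])[0]+urange[0]
        if len(u): L.append((u[0]-.5,v)); Rr.append((u[-1]+.5,v))
    for u in range(*cols,6):
        v=np.nonzero(m[v0:,u])[0]
        if len(v): F.append((u,v[0]+v0-.5))
    for n,q in(('right',L),('left',Rr),('front',F)):
        w=onplane(d,q,38)[:,:2]; ax=1 if n!='front' else 0
        x=w[:,1-ax]; y=w[:,ax]; k=np.ones(len(x),bool)
        for _ in range(4):
            c=np.polyfit(x[k],y[k],1); r=abs(y-np.polyval(c,x)); k=r<max(1.2,1.5*np.median(r))
        print(n,'slope',c[0].round(4),'at',(np.polyval(c,465 if ax else -24)).round(2),'n',k.sum(),'res',r[k].mean().round(2))
E
python3 - <<'E'
from h import *
d=dict(np.load('w3.npz'))
print('right');slide_meas(d,(212,165,264,272),36,24)
print('left');slide_meas(d,(395,165,440,272),36,24)
print('held');slide_meas(d,(285,160,365,340),138.6-2.2+14,138.6-2.2+2)
tray_meas(d,(140,250),(210,450),(170,490),100)
P=pts(d)
for u in (278,380):
    for v in range(170,250,3): print(u,v,P[v,u].round(0),d['image'][v,u]) if P[v,u,2]>15 else 0
E
```

```text
right
657 [434.3 -91. ] [25.8 16.2] 87.0
2139 [471.4 -91.7] [26.5 54. ] 87.2
from chamber [461.4 -91.6] from blue end [461.8 -91.6] yaw -0.019
left
673 [439.9  48.8] [25.5 16.1] 87.0
2147 [477.7  46.5] [26.5 53.9] 87.4
from chamber [467.7  47.1] from blue end [467.4  47.1] yaw -0.059
held
2050 [411.1 -23.5] [25.1 15.8] 87.0
6632 [448.2 -24.8] [33.3 53.6] 87.0
from chamber [438.2 -24.4] from blue end [438.5 -24.5] yaw -0.036
right slope -0.0404 at -121.74 n 28 res 0.21
left slope -0.0453 at 77.07 n 28 res 0.19
front slope 0.0437 at 392.14 n 40 res 0.17
278 179 [434. -61.  20.] [53 47 49]
278 182 [436. -61.  22.] [76 71 68]
278 185 [439. -61.  19.] [73 70 66]
278 188 [441. -61.  20.] [95 95 93]
278 239 [487. -66.  16.] [46 41 44]
278 242 [488. -66.  20.] [88 86 82]
278 245 [490. -66.  21.] [143 138 134]
278 248 [493. -66.  21.] [127 121 117]
380 179 [437.  20.  22.] [101  96  92]
380 182 [440.  20.  20.] [155 145 141]
380 185 [443.  20.  19.] [148 141 137]
380 239 [491.  21.  16.] [49 46 45]
380 242 [492.  20.  21.] [120 114 110]
380 245 [495.  20.  20.] [147 138 133]
380 248 [498.  20.  19.] [143 136 132]
```

Run:
```python
from h import *
go([470.5,-21.7,45],[np.pi,0,np.pi-0.046])
```

```text
at [444.5 -25.2 138.6] [-3.141  0.     3.088] t 5.9 F [-0.4 -0.3  0.2] w 24.6 
 -> cm [-2.58  0.5   9.36] rot [-0.001  0.    -0.008]
```

>>> step_arm:
  commands: [-1.3,0.25,1,0,0,-0.008,0,-2.5,0.4,3,0,0,-0.008,0,-2.5,0.4,5,0,0,-0.008,0,-2.5,0.4,7,0,0,-0.008,0,-2.5,0.4,8.5,0,0,-0.008,0,-2.5,0.4,9.3,0,0,-0.008,0,-2.5,0.4,9.3,0,0,-0.008,0,-2.5,0.4,9.3,0,0,-0.008,0]

```text
clock: 6.7
eef_pos: [469.7, -23.3, 45.9]
tool_rot: [-3.141, 0.0, 3.094]
force: [0.3, 0.1, 0.0]
width: 24.7
gripper_force: 59.2
```

Run:
```python
from h import *
go([470.5,-21.7,45],[np.pi,0,np.pi-0.046])
d=cam('wrist'); save(d,'w4'); np.savez('w4.npz',**d)
z=ctrl.read_state()['eef_pos'][2]-2.2
print('held');slide_meas(d,(285,160,365,340),z+14,z+2)
go([470.5,-21.7,45],[np.pi,0,np.pi-0.046])
```

```text
at [469.7 -23.3  45.9] [-3.141  0.     3.094] t 6.7 F [0.3 0.1 0. ] w 24.7 
 -> cm [-0.07  0.16  0.09] rot [-0.     0.    -0.001]
held
2063 [436.2 -23.3] [25.3 15.8] 87.2
6639 [473.3 -24.6] [33.3 53.5] 87.3
from chamber [463.3 -24.2] from blue end [463.7 -24.2] yaw -0.036
at [470.  -23.   46.1] [-3.141e+00  1.000e-03  3.095e+00] t 6.75 F [-0.7 -0.3 -0.5] w 24.5 
 -> cm [-0.05  0.13  0.11] rot [-0.     0.001 -0.001]
```

View pics/w4.png

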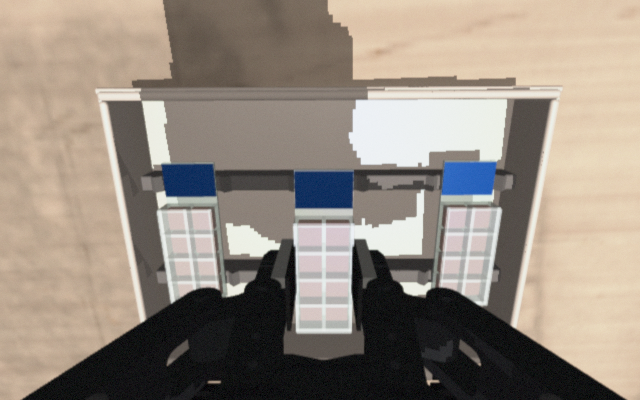

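The held slide's blue end (323,190) hangs between the end slides' blue ends at (189,180) and (469,178). I'll measure all of these in the same view.

Run:
```python
from h import *
d=dict(np.load('w4.npz'))
print('right');slide_meas(d,(150,155,232,300),36,24)
print('left');slide_meas(d,(430,155,510,300),36,24)
tray_meas(d,(100,270),(120,540),(80,580),60)
```

```text
right
1585 [433.9 -90.6] [25.4 15.9] 87.2
4447 [469.5 -91. ] [26.8 49.5] 87.5
from chamber [459.5 -90.9] from blue end [461.4 -90.9] yaw -0.011
left
1675 [439.9  48.7] [25.7 16.4] 87.2
4672 [475.6  46.1] [26.8 50.6] 87.5
from chamber [465.6  46.8] from blue end [467.3  46.7] yaw -0.074
right slope -0.0439 at -120.66 n 43 res 0.11
left slope -0.0442 at 76.04 n 43 res 0.11
front slope 0.0446 at 392.96 n 70 res 0.1
```

>>> step_arm:
  commands: [-0.08,0.2,0.4,0,0,0,0,-0.08,0.2,0.8,0,0,0,0,-0.08,0.2,1.2,0,0,0,0,-0.08,0.2,1.6,0,0,0,0,-0.08,0.2,1.8,0,0,0,0,-0.08,0.2,1.8,0,0,0,0,-0.08,0.2,1.8,0,0,0,0]

```text
clock: 7.45
eef_pos: [470.3, -20.3, 27.5]
tool_rot: [-3.142, -0.0, 3.096]
force: [0.1, 0.4, -1.2]
width: 24.6
gripper_force: 59.2
```

Run:
```python
from h import *
d=cam('wrist'); save(d,'w5'); np.savez('w5.npz',**d)
z=ctrl.read_state()['eef_pos'][2]-2.2
print('held');slide_meas(d,(285,160,365,340),z+14,z+2)
print('right');slide_meas(d,(110,145,222,300),36,24)
print('left');slide_meas(d,(430,145,540,300),36,24)
tray_meas(d,(90,250),(120,540),(30,620),40)
go([470.8,-21,24.2],[np.pi,0,np.pi-0.046])
```

```text
held
2068 [436.9 -20.3] [25.  15.8] 87.3
6641 [474.  -21.6] [33.3 53.6] 87.3
from chamber [464.  -21.3] from blue end [464.4 -21.3] yaw -0.035
right
2017 [434.1 -90.6] [25.6 16.2] 87.3
4615 [463.5 -90.5] [26.9 38.2] 87.3
from chamber [453.5 -90.5] from blue end [461.6 -90.5] yaw 0.003
left
2069 [439.9  48.7] [25.7 16.6] 87.3
4683 [469.6  46.2] [26.9 38.6] 87.5
from chamber [459.7  47.1] from blue end [467.3  46.4] yaw -0.083
right slope -0.0442 at -120.41 n 40 res 0.1
left slope -0.0434 at 75.95 n 40 res 0.1
front slope 0.0441 at 393.01 n 70 res 0.11
at [470.4 -20.3  27.6] [-3.142  0.     3.096] t 7.5 F [ 0.  -0.2 -1.3] w 24.4 
 -> cm [-0.04 -0.07  0.34] rot [-0.  0.  0.]
```

View pics/w5.png

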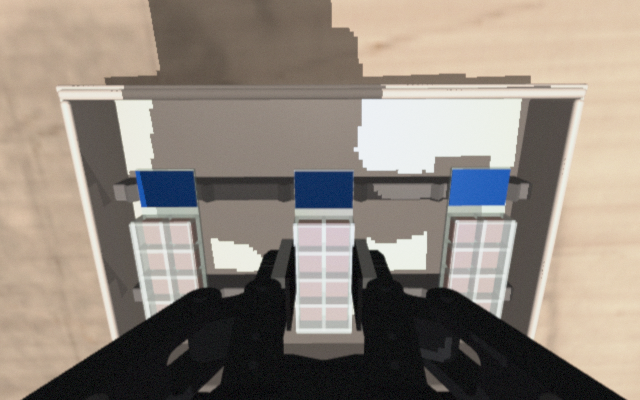

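Held blue end at (323,190) is level with the neighbours' blue ends (167,189) and (479,187); only 0.7 mm of correction across is needed.

>>> step_arm:
  commands: [-0.03,-0.07,0,0,0,0,0,-0.03,-0.07,0.08,0,0,0,0,-0.03,-0.07,0.16,0,0,0,0,-0.03,-0.07,0.24,0,0,0,0,-0.03,-0.07,0.3,0,0,0,0,-0.03,-0.07,0.34,0,0,0,0,-0.03,-0.07,0.34,0,0,0,0,-0.03,-0.07,0.34,0,0,0,0]

```text
clock: 8.3
eef_pos: [470.6, -20.9, 24.2]
tool_rot: [3.142, -0.0, 3.096]
force: [-0.2, -0.1, 2.1]
width: 24.8
gripper_force: 59.5
```

Run:
```python
from h import *
d=cam('wrist'); np.savez('w6.npz',**d)
z=ctrl.read_state()['eef_pos'][2]-2.2
slide_meas(d,(285,160,365,340),z+14,z+2)
go([470.8,-21,24.2],[np.pi,0,np.pi-0.046])
```

```text
2071 [437.2 -21. ] [25.1 15.8] 87.3
6646 [474.1 -22.3] [33.3 54.1] 87.3
from chamber [464.1 -21.9] from blue end [464.7 -21.9] yaw -0.035
at [470.6 -21.   24.2] [ 3.142 -0.     3.096] t 8.35 F [0.3 0.  1.2] w 24.3 
 -> cm [-0.02 -0.    0.  ] rot [ 0. -0.  0.]
```

>>> step_arm:
  commands: [0,0,0,0,0,0,0.32,0,0,0,0,0,0,0.36,0,0,0,0,0,0,0.42,0,0,0,0,0,0,0.5,0,0,0,0,0,0,0.5]

```text
clock: 8.85
eef_pos: [470.6, -21.0, 24.2]
tool_rot: [3.142, -0.0, 3.096]
force: [-0.3, 0.0, -0.2]
width: 42.9
gripper_force: 0.0
```

>>> step_arm:
  commands: [0,0,-0.5,0,0,0,0.5,0,0,-1,0,0,0,0.5,0,0,-2,0,0,0,0.5,0,0,-4,0,0,0,0.5,0,0,-7,0,0,0,0.5,0,0,-10,0,0,0,0.5,2,0,-12,0,0,0,0.5,2,0,-12,0,0,0,0.5,2,0,-12,0,0,0,0.5]

```text
clock: 9.75
eef_pos: [451.1, -19.9, 144.9]
tool_rot: [3.141, 0.002, 3.096]
force: [0.9, 0.4, -1.1]
width: 42.7
gripper_force: 0.0
```

Run:
```python
from h import *
d=cam('wrist'); save(d,'w7'); np.savez('w7.npz',**d)
slide_meas(d,(290,155,355,270),36,24)
slide_meas(d,(210,155,262,270),36,24)
slide_meas(d,(395,155,440,270),36,24)
tray_meas(d,(140,240),(210,450),(170,490),100)
go([470.8,-21,24.2],[np.pi,0,np.pi-0.046])
t=cam('top'); s=cam('scene')
np.savez('top1.npz',**t);np.savez('scene1.npz',**s)
c=d['image'][:300,160:480,::-1]
q=proj(s,[545,-24,120])[0].astype(int); print(q)
c2=s['image'][q[1]-60:q[1]+90,q[0]-100:q[0]+100,::-1]
q=proj(t,[520,-24,60])[0].astype(int)
c3=t['image'][q[1]-50:q[1]+50,q[0]-80:q[0]+80,::-1]
A=cv2.resize(c,(320,300)); B=cv2.resize(c2,(400,300)); C=cv2.resize(c3,(480,300))
o=np.zeros((600,800,3),np.uint8); o[:300,:320]=A; o[:300,400:800]=B; o[300:,:480]=C; cv2.imwrite('pics/m7.png',o)
```

```text
612 [437.6 -20.9] [24.8 15.5] 87.3
2052 [474.5 -23. ] [25.4 53.7] 88.1
from chamber [464.5 -22.4] from blue end [465.  -22.4] yaw -0.057
634 [434.3 -90.9] [25.6 15.5] 87.3
2084 [471.7 -91.7] [26.6 54.3] 87.8
from chamber [461.7 -91.4] from blue end [461.8 -91.4] yaw -0.021
641 [440.   48.7] [25.8 15.5] 87.3
2057 [477.7  46.7] [26.3 53.5] 87.5
from chamber [467.7  47.2] from blue end [467.5  47.2] yaw -0.052
right slope -0.0437 at -121.8 n 25 res 0.22
left slope -0.0446 at 77.22 n 25 res 0.19
front slope 0.0469 at 392.22 n 40 res 0.0
at [451.2 -19.9 144.3] [3.141e+00 1.000e-03 3.096e+00] t 9.8 F [ 0.3  0.1 -0.2] w 42.8 
 -> cm [-1.96 -0.02 12.01] rot [0.    0.001 0.   ]
[317 182]
```

View pics/m7.png

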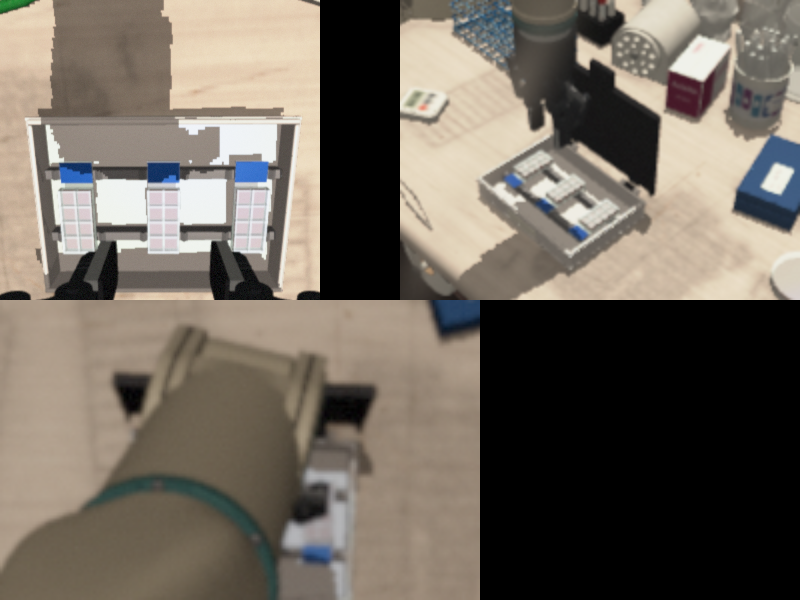

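The slide is seated at (464.6,-22.4), the tray centre. The end slides haven't moved and the lid still stands behind. Now I'll measure the lid and its tab from the stored depth images.

Run:
```python
from h import *
C=np.array([465,-22.2]); y=-0.045; R=np.array([[np.cos(y),-np.sin(y)],[np.sin(y),np.cos(y)]])
for n in('top0','scene0'):
    d=dict(np.load(n+'.npz')); P=pts(d); Q=P.copy(); Q[...,:2]=(P[...,:2]-C)@R
    dark=(d['image'].max(-1)<50)&(Q[...,2]>50)&(Q[...,2]<230)&(abs(Q[...,1])<115)&(Q[...,0]>40)&(Q[...,0]<130)
    q=Q[dark]; print(n,len(q),q.min(0).round(),q.max(0).round())
    t=q[(abs(q[:,1])<40)&(q[:,2]>193)]; print(' tab n',len(t),t.mean(0).round(1),t.min(0).round(1),t.max(0).round(1))
    f=q[(q[:,2]<182)&(q[:,2]>60)&(abs(q[:,1])<85)]
    if len(f)>20:
        c=np.polyfit(f[:,2],f[:,0],1); r=abs(f[:,0]-np.polyval(c,f[:,2])); k=r<2*np.median(r)+1; c=np.polyfit(f[k,2],f[k,0],1)
        print(' face slope dx/dz',c,'theta',np.pi/2+np.arctan(c[0]),'x at z=38',np.polyval(c,38),k.sum(), r[k].mean())
print(ctrl.read_state()['qpos'].round(3),ctrl.read_state()['eef_pos'])
```

```text
top0 1004 [  76. -100.   50.] [ 88. 102. 220.]
 tab n 98 [ 79.5  -0.  210.4] [ 75.8 -20.6 193.4] [ 84.7  21.1 220.5]
 face slope dx/dz [-1.61896603e-02  8.77127621e+01] theta 1.5546080807061964 x at z=38 87.09755501331423 533 0.391074585288983
scene0 2012 [  73. -106.   50.] [ 88. 104. 217.]
 tab n 98 [ 76.1  -1.8 206.3] [ 72.6 -22.5 193.1] [ 81.7  20.3 217.4]
 face slope dx/dz [-1.58891373e-02  8.58537673e+01] theta 1.5549085264468117 x at z=38 85.24998011320328 1314 0.8855538977777501
[-0.182  0.507  0.232  2.146 -0.229  0.512  1.747] [450.89657384 -20.03946977 143.58741311]
```

```bash
cat >> h.py <<'E'
YT=-0.045; H=np.array([541.3,38.]); T0=np.array([465.3,-20.8])
def pose(th,al,k=13.,dz=0):
    u=np.array([-np.cos(th),np.sin(th)]); n=np.array([np.sin(th),np.cos(th)])
    tab=H+164*u+6*n; p=tab+k*np.array([np.sin(al),-np.cos(al)]); s=p[0]-T0[0]
    R=Ro.from_euler('z',YT)*Ro.from_euler('y',-al)*Ro.from_euler('xyz',[np.pi,0,np.pi])
    return np.array([T0[0]+s*np.cos(YT),T0[1]+s*np.sin(YT),p[1]+dz]),R
def go2(p,T):
    s=ctrl.read_state(); R=Ro.from_euler('xyz',s['tool_rot'])
    print('at',s['eef_pos'].round(1),'q',s['qpos'].round(2),'F',s['force'].round(1),'w',round(float(s['width']),1),'t',s['clock'].round(2))
    print(' ->',p.round(1),'cm',(R.inv().apply(p-s['eef_pos'])/10).round(2),'rot',(R.inv()*T).as_rotvec().round(3))
E
python3 - <<'E'
from h import *
go2(*pose(1.047,.3)); go2(*pose(1.555,-.2)); go2(*pose(1.555,-.2,dz=60))
E
```

```text
Traceback (most recent call last):
  File "h.py", line 58, in go2
    print('at',s['eef_pos'].round(1),'q',s['qpos'].round(2),'F',s['force'].round(1),'w',round(float(s['width']),1),'t',s['clock'].round(2))
                                                                                                                       ^^^^^^^^^^^^^^^^
AttributeError: 'float' object has no attribute 'round'
```

```bash
sed -i "s/s\['clock'\].round(2))/round(float(s['clock']),2))/" h.py
python3 - <<'E'
from h import *
go2(*pose(1.047,.3)); go2(*pose(1.555,-.2)); go2(*pose(1.555,-.2,dz=60))
E
```

```text
at [450.9 -20.  143.6] q [-0.18  0.51  0.23  2.15 -0.23  0.51  1.75] F [-1.1 -0.6  0.4] w 42.2 t 9.9
 -> [468.3 -20.9 170.6] cm [-1.74 -0.01 -2.7 ] rot [-0.    -0.301 -0.001]
at [450.9 -20.  143.6] q [-0.18  0.51  0.23  2.15 -0.23  0.51  1.75] F [-1.1 -0.6  0.4] w 42.2 t 9.9
 -> [542.  -24.3 189.3] cm [-9.12 -0.   -4.58] rot [-0.     0.199 -0.001]
at [450.9 -20.  143.6] q [-0.18  0.51  0.23  2.15 -0.23  0.51  1.75] F [-1.1 -0.6  0.4] w 42.2 t 9.9
 -> [542.  -24.3 249.3] cm [-9.120e+00 -1.000e-02 -1.058e+01] rot [-0.     0.199 -0.001]
```

>>> step_arm:
  commands: [-0.9,0,-1.4,0,-0.1,0,0.7,-1.7,0,-2.7,0,-0.2,0,1,-1.7,0,-2.7,0,-0.3,0,1,-1.7,0,-2.7,0,-0.3,0,1,-1.7,0,-2.7,0,-0.3,0,1,-1.7,0,-2.7,0,-0.3,0,1]

```text
clock: 10.5
eef_pos: [467.4, -21.4, 170.6]
tool_rot: [-3.137, 0.298, 3.104]
force: [13.1, 8.5, 1.5]
width: 85.4
gripper_force: 0.0
```

Run:
```python
from h import *
go2(*pose(1.047,.3)); go2(*pose(1.047,.15));go2(*pose(1.047,0))
```

```text
at [467.4 -21.4 170.6] q [-0.42  0.43  0.53  2.35 -1.1   0.23  2.63] F [13.1  8.5  1.5] w 85.4 t 10.5
 -> [468.3 -20.9 170.6] cm [-0.09  0.05  0.02] rot [-0.003 -0.002  0.007]
at [467.4 -21.4 170.6] q [-0.42  0.43  0.53  2.35 -1.1   0.23  2.63] F [13.1  8.5  1.5] w 85.4 t 10.5
 -> [466.4 -20.8 170.2] cm [0.11 0.05 0.01] rot [-0.003  0.148  0.006]
at [467.4 -21.4 170.6] q [-0.42  0.43  0.53  2.35 -1.1   0.23  2.63] F [13.1  8.5  1.5] w 85.4 t 10.5
 -> [464.5 -20.8 170. ] cm [ 0.3   0.06 -0.03] rot [-0.003  0.298  0.006]
```

>>> step_arm:
  commands: [0.5,0,-0.3,0,0.1,0,1,1,0,-1.5,0,0.2,0,1,1,0,-3,0,0.3,0,1,1,0,-5,0,0.35,0,1,1,0,-7,0,0.35,0,1,1,0,-8,0,0.35,0,1,1,0,-8,0,0.35,0,1]

```text
clock: 11.2
eef_pos: [434.8, -19.3, 245.1]
tool_rot: [3.142, -0.049, 3.096]
force: [-0.2, -0.6, -0.6]
width: 85.5
gripper_force: 0.0
```

Run:
```python
from h import *
go2(*pose(1.555,-.25,dz=70))
```

```text
at [434.8 -19.3 245.1] q [-0.71  0.51  1.03  2.04 -0.53  0.94  2.13] F [-0.2 -0.6 -0.6] w 85.5 t 11.2
 -> [541.4 -24.2 259.5] cm [-10.59  -0.    -1.96] rot [ 0.     0.201 -0.001]
```

>>> step_arm:
  commands: [-2,0,-1.5,0,0.05,0,1,-5,0,-2,0,0.1,0,1,-8,0,-2,0,0.15,0,1,-10.6,0,-2,0,0.2,0,1,-10.6,0,-2,0,0.2,0,1,-10.6,0,-2,0,0.2,0,1]

```text
clock: 11.8
eef_pos: [540.8, -24.7, 257.7]
tool_rot: [-3.141, -0.253, 3.095]
force: [-0.5, -0.3, 0.5]
width: 85.4
gripper_force: 0.0
```

Run:
```python
from h import *
go2(*pose(1.555,-.25,dz=70))
d=cam('wrist'); np.savez('w8.npz',**d); save(d,'w8'); P=pts(d); Q=P.copy()
C=np.array([465,-22.2]); R=Ro.from_euler('z',YT).as_matrix()[:2,:2]; Q[...,:2]=(P[...,:2]-C)@R
m=(d['image'].max(-1)<70)&(Q[...,2]>150)&(Q[...,2]<235)&(abs(Q[...,1])<40)&(Q[...,0]>55)&(Q[...,0]<110)
q=Q[m]; print(len(q)); 
for z in range(170,226,5):
    s=q[abs(q[:,2]-z)<2.5]
    if len(s)>3: print(z,len(s),np.percentile(s[:,0],[3,50,97]).round(1),np.percentile(s[:,1],[2,98]).round(1))
go2(*pose(1.555,-.25,dz=70))
```

```text
at [540.8 -24.7 257.7] q [-0.5   0.75  0.94  1.58 -0.52  1.37  2.06] F [-0.5 -0.3  0.5] w 85.4 t 11.8
 -> [541.4 -24.2 259.5] cm [-0.01  0.05 -0.18] rot [ 0.    -0.003 -0.002]
2353
185 796 [76.8 80.7 86.9] [-39.1  39.1]
190 54 [76.6 81.9 86.2] [-38.5  37.2]
195 59 [75.6 75.8 76.9] [-19.5  19.7]
200 65 [75.5 75.7 76.8] [-19.5  19.9]
205 69 [75.4 75.6 77. ] [-20.   20.4]
210 492 [75.4 77.3 86.3] [-20.7  21.3]
215 818 [77.2 81.2 85. ] [-19.4  19.9]
at [540.2 -24.6 258.4] q [-0.51  0.75  0.94  1.58 -0.52  1.37  2.06] F [-0.4  1.   0.9] w 85.4 t 11.85
 -> [541.4 -24.2 259.5] cm [-0.09  0.04 -0.13] rot [ 0.001 -0.002 -0.002]
```

```bash
sed -i 's/H=np.array(\[541.3,38.\])/H=np.array([542.,37.5])/' h.py
python3 - <<'E'
from h import *
for z in (40,10,0): go2(*pose(1.555,-.25,dz=z))
E
```

```text
at [540.2 -24.6 258.4] q [-0.51  0.75  0.94  1.58 -0.52  1.37  2.06] F [-0.4  1.   0.9] w 85.4 t 11.85
 -> [542.1 -24.3 229. ] cm [-0.92  0.04  2.8 ] rot [ 0.001 -0.002 -0.002]
at [540.2 -24.6 258.4] q [-0.51  0.75  0.94  1.58 -0.52  1.37  2.06] F [-0.4  1.   0.9] w 85.4 t 11.85
 -> [542.1 -24.3 199. ] cm [-1.67  0.04  5.71] rot [ 0.001 -0.002 -0.002]
at [540.2 -24.6 258.4] q [-0.51  0.75  0.94  1.58 -0.52  1.37  2.06] F [-0.4  1.   0.9] w 85.4 t 11.85
 -> [542.1 -24.3 189. ] cm [-1.92  0.04  6.67] rot [ 0.001 -0.002 -0.002]
```

>>> step_arm:
  commands: [-0.5,0,1.4,0,0,0,1,-0.9,0,2.8,0,0,0,1,-1.3,0,4.2,0,0,0,1,-1.65,0,5.6,0,0,0,1,-1.85,0,6.4,0,0,0,1,-1.9,0,6.6,0,0,0,1,-1.9,0,6.6,0,0,0,1]

```text
clock: 12.55
eef_pos: [543.3, -24.4, 190.6]
tool_rot: [-3.141, -0.251, 3.096]
force: [-0.8, -0.1, 0.4]
width: 85.9
gripper_force: 0.0
```

Run:
```python
from h import *
go2(*pose(1.555,-.25))
```

```text
at [543.3 -24.4 190.6] q [-0.48  0.83  0.89  1.64 -0.58  1.25  2.1 ] F [-0.8 -0.1  0.4] w 85.9 t 12.55
 -> [542.1 -24.3 189. ] cm [0.08 0.01 0.19] rot [-0.    -0.001 -0.001]
```

>>> step_arm:
  commands: [0,0,0.1,0,0,0,0.7,0,0,0.1,0,0,0,0.6,0,0,0.1,0,0,0,0.5,0,0,0.1,0,0,0,0.3,0,0,0.1,0,0,0,0,0,0,0.1,0,0,0,0,0,0,0.1,0,0,0,0]

```text
clock: 13.25
eef_pos: [543.6, -24.0, 190.6]
tool_rot: [3.141, -0.249, 3.096]
force: [-0.2, 1.0, 5.7]
width: 42.8
gripper_force: 61.9
```

```bash
cat >> h.py <<'E'
def arc(th0,a0,ths,als):
    p0,R0=pose(th0,a0)
    for th,al in zip(ths,als):
        p,R=pose(th,al); print(round(th,3),round(al,3),(R0.inv().apply(p-p0)/10).round(2),(R0.inv()*R).as_rotvec().round(3))
E
python3 - <<'E'
from h import *
go2(*pose(1.555,-.25)); s=ctrl.read_state(); print(s['gripper_force'],s['torque'].round(2))
arc(1.555,-.25,np.linspace(1.53,1.38,7),np.linspace(-.235,-.15,7))
E
```

```text
at [543.6 -24.  190.6] q [-0.48  0.83  0.89  1.64 -0.58  1.25  2.1 ] F [-0.2  1.   5.7] w 42.8 t 13.25
 -> [542.1 -24.3 189. ] cm [ 0.1  -0.03  0.19] rot [ 0.001  0.001 -0.   ]
61.92281126976013 [ 0.33  0.03 -0.12]
1.53 -0.235 [ 0.38 -0.    0.1 ] [-0.    -0.015 -0.   ]
1.505 -0.221 [ 0.76 -0.    0.21] [-0.    -0.029 -0.   ]
1.48 -0.207 [ 1.13 -0.    0.32] [-0.    -0.043  0.   ]
1.455 -0.192 [ 1.5  -0.    0.45] [-0.    -0.058  0.   ]
1.43 -0.178 [1.87 0.   0.59] [-0.    -0.072  0.   ]
1.405 -0.164 [ 2.23 -0.    0.73] [-0.    -0.086 -0.   ]
1.38 -0.15 [ 2.6  -0.    0.89] [-0.  -0.1 -0. ]
```

>>> step_arm:
  commands: [0.4,0,0.1,0,-0.015,0,0,0.75,0,0.2,0,-0.03,0,0,1.1,0,0.3,0,-0.043,0,0,1.5,0,0.45,0,-0.058,0,0,1.85,0,0.58,0,-0.072,0,0,2.2,0,0.72,0,-0.086,0,0,2.6,0,0.89,0,-0.1,0,0,2.6,0,0.89,0,-0.1,0,0]

```text
clock: 14.05
eef_pos: [516.5, -22.9, 188.5]
tool_rot: [3.141, -0.147, 3.096]
force: [1.5, 1.8, 6.6]
width: 42.4
gripper_force: 62.6
```

Run:
```python
from h import *
go2(*pose(1.38,-.15)); s=ctrl.read_state(); print(s['gripper_force'],s['torque'].round(2))
arc(1.38,-.15,np.linspace(1.355,1.20,7),np.linspace(-.135,-.04,7))
```

```text
at [516.5 -22.9 188.5] q [-0.54  0.74  0.91  1.82 -0.62  1.07  2.16] F [1.5 1.8 6.6] w 42.4 t 14.05
 -> [514.8 -23.  186.8] cm [ 0.14 -0.03  0.19] rot [ 0.001  0.003 -0.001]
62.59367108345032 [ 0.38 -0.87 -0.13]
1.355 -0.135 [ 0.37 -0.    0.13] [-0.    -0.015 -0.   ]
1.329 -0.119 [ 0.75 -0.    0.27] [-0.    -0.031 -0.   ]
1.303 -0.103 [ 1.12 -0.    0.42] [-0.    -0.047 -0.   ]
1.277 -0.088 [ 1.5  -0.    0.58] [-0.    -0.062 -0.   ]
1.252 -0.072 [ 1.86 -0.    0.75] [-0.    -0.078  0.   ]
1.226 -0.056 [ 2.22 -0.    0.93] [-0.    -0.094 -0.   ]
1.2 -0.04 [ 2.58 -0.    1.13] [-0.   -0.11 -0.  ]
```

Forces are low and the lid follows, so I'll continue.

>>> step_arm:
  commands: [0.37,0,0.13,0,-0.015,0,0,0.75,0,0.27,0,-0.03,0,0,1.1,0,0.42,0,-0.047,0,0,1.5,0,0.58,0,-0.062,0,0,1.85,0,0.75,0,-0.078,0,0,2.2,0,0.93,0,-0.094,0,0,2.58,0,1.13,0,-0.11,0,0,2.58,0,1.13,0,-0.11,0,0]

```text
clock: 14.85
eef_pos: [488.5, -21.7, 181.0]
tool_rot: [3.141, -0.039, 3.097]
force: [-0.5, 2.2, 9.6]
width: 42.8
gripper_force: 63.4
```

Run:
```python
from h import *
go2(*pose(1.2,-.04)); s=ctrl.read_state(); print(s['gripper_force'],s['torque'].round(2))
arc(1.2,-.04,np.linspace(1.175,1.047,6),np.linspace(-.025,.06,6))
```

```text
at [488.5 -21.7 181. ] q [-0.59  0.66  0.91  1.99 -0.67  0.87  2.23] F [-0.5  2.2  9.6] w 42.8 t 14.85
 -> [487.6 -21.8 179.5] cm [ 0.08 -0.02  0.15] rot [0.001 0.001 0.   ]
63.40133786201477 [ 0.35 -0.39  0.28]
1.175 -0.025 [ 0.36 -0.    0.15] [-0.    -0.015 -0.   ]
1.149 -0.008 [ 0.72 -0.    0.32] [-0.    -0.032 -0.   ]
1.124 0.009 [ 1.08 -0.    0.5 ] [-0.    -0.049 -0.   ]
1.098 0.026 [ 1.44 -0.    0.69] [-0.    -0.066  0.   ]
1.073 0.043 [ 1.78 -0.    0.88] [-0.    -0.083  0.   ]
1.047 0.06 [ 2.13 -0.    1.09] [-0.  -0.1 -0. ]
```

>>> step_arm:
  commands: [0.37,0,0.12,0,-0.015,0,0,0.73,0,0.27,0,-0.032,0,0,1.1,0,0.44,0,-0.05,0,0,1.45,0,0.63,0,-0.066,0,0,1.8,0,0.83,0,-0.083,0,0,2.15,0,1.04,0,-0.1,0,0,2.15,0,1.04,0,-0.1,0,0]

```text
clock: 15.55
eef_pos: [466.5, -20.7, 171.0]
tool_rot: [3.141, 0.06, 3.095]
force: [-0.0, 1.1, 6.3]
width: 42.7
gripper_force: 64.5
```

Run:
```python
from h import *
go2(*pose(1.047,.06)); s=ctrl.read_state(); print(s['gripper_force'],s['torque'].round(2))
C=np.array([465,-22.2]); R=Ro.from_euler('z',YT).as_matrix()[:2,:2]
for n in ('scene','top'):
    d=cam(n); Q=pts(d); Q[...,:2]=(Q[...,:2]-C)@R
    m=(d['image'].max(-1)<60)&(Q[...,2]>60)&(Q[...,2]<200)&(abs(Q[...,1])>25)&(abs(Q[...,1])<98)&(Q[...,0]>-30)&(Q[...,0]<85)
    q=Q[m]; print(n,len(q))
    if len(q)<60: continue
    c=np.polyfit(q[:,2],q[:,0],1)
    for _ in range(6):
        r=abs(q[:,0]-np.polyval(c,q[:,2])); k=r<2*np.median(r)+.5; c=np.polyfit(q[k,2],q[k,0],1)
    print('theta',np.pi/2+np.arctan(c[0]),k.sum(),r[k].mean(),'x at z38',np.polyval(c,38))
```

```text
at [466.5 -20.7 171. ] q [-0.6   0.59  0.87  2.14 -0.77  0.67  2.32] F [-0.   1.1  6.3] w 42.7 t 15.55
 -> [465.9 -20.8 169.5] cm [ 0.06 -0.01  0.14] rot [ 0.     0.    -0.002]
64.46367859840393 [ 0.3  -0.58 -0.06]
scene 236
theta 1.036249795128851 166 0.7518332969248568 x at z38 88.06204989363586
top 217
theta 1.056917852897754 174 0.6210501935024796 x at z38 93.30995190595338
```

>>> step_arm:
  commands: [0,0,0,0,0,0,0,0,0,0,0,0,0,0,0,0,0,0,0,0,0]

```text
clock: 15.95
eef_pos: [466.9, -20.7, 171.2]
tool_rot: [3.141, 0.059, 3.095]
force: [-1.9, 1.5, 9.2]
width: 42.6
gripper_force: 64.9
```

```bash
python3 -c "
from h import *
go2(*pose(1.047,.06)); print(ctrl.finish_job())"
```

```text
at [466.9 -20.7 171.2] q [-0.6   0.59  0.87  2.14 -0.76  0.68  2.32] F [-1.9  1.5  9.2] w 42.6 t 15.95
 -> [465.9 -20.8 169.5] cm [ 0.1  -0.02  0.16] rot [ 0.001 -0.001 -0.001]
the job is handed in; nothing more can be done
None
```

I handed the job in at about 16 s, with no verdict returned: the slide was seated in the middle place within about 1 mm (measured before the lid was moved), and the gripper was holding the lid at about 60° (measured 1.04–1.06 rad).

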